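# Clamp a denture brush in a one-handed locking holder

### The arm

A 7-joint arm with a two-finger parallel gripper is mounted at the origin on the work surface. World frame = base frame: x ahead of the robot, y to its left, z up, the work surface at z = 0. Lengths are in m, angles in rad, forces in N, time in s.
With the tool pointing down it reaches from about 0.4 to 0.85 m from the base axis. Payload 6.9 kg.
Tool frame: the origin (TCP) lies midway between the tips of the shut fingers; the grasp point (between the pads) lies behind it (ctrl.pinch_z is the z of the grasp point in the tool frame, in m); z points along the fingers, y is the line along which they close (so a half turn about z gives the same grasp; the last joint's range is limited). The gripper opens to 85 mm and grips with 20 to 120 N. Pads are 22 mm wide; open, the fingers measure 114 mm over their backs; the gripper's body (76 mm by 85 mm) begins 54 mm behind the grasp point. The pads swing forward as they close: fully open they stand 13 mm farther back than shut.
Start: joints at [-1.101, 0.507, -0.238, 1.5, 0.126, 1.149, -0.155], TCP at [0.222, 0.584, 0.196] pointing down, gripper open.
Joint ranges: [-3.08, 3.08], [-0.24, 2.05], [-1.43, 1.35], [0, 2.5], [-1.52, 4.66], [0.17, 1.96], [-2.89, 2.89]. Speed limits (rad/s): [2.39, 2.39, 3.14, 3.14, 3.14, 3.14, 3.14].

### API

Orientations are given as a unit quaternion [w, x, y, z].
In Python, from station import ctrl, get_state, vision, ticket, models gives the robot as it stands. Calls block until the motion is done:
- ctrl.movep(position, orientation): joint-space move of the TCP to a pose.
- ctrl.movel(position, frame=None, max_speed=0.15): straight line of the TCP; frame=None keeps the orientation; max_speed is the mean speed in m/s.
- ctrl.set_joints(angles): joint-space move.
- ctrl.ungrasp() and ctrl.close_gripper(force=None): open the fingers fully, or close them until they stop; force is the grip in N (None keeps the last).
- ctrl.pause(seconds).
- ctrl.ik(position, orientation): joint angles nearest the present ones, or None.
- get_state(): the state.
- vision.grab_frame(name): name is "scene" or "top" or "wrist"; returns (picture, depth): 480x640x3 uint8, blue, green, red; 480x640 float32, m along the optical axis (not along the pixel's ray), 0 where there is no reading.
- vision.camera_info(name): a dict with "mtx" (3x3 intrinsics, pixels), "R" (3x3) and "t" (3): a world point X has camera coordinates R X + t; the wrist camera has in their place "hand_eye" (4x4, takes a point from camera to tool coordinates, whose origin is the TCP and whose axes are the flange's). Camera axes: x right, y down, z forward; pixel columns grow to the right and rows downward; lengths in m; the calibration is good to about 2 mm. A picture is of the moment at which its call begins: read the wrist's pose just before it. camera_info takes no time and is no camera call.
A pose or a line that the arm cannot do raises ctrl.Unreachable and nothing moves.
- ticket.close_job(): hands the job in; it is judged then, once.
Trained networks look in the newest picture that a camera, given by its name, has taken for a name from the list of things; names that differ only in an ending like _2 or _b are one class to them, and where a whole thing is asked for, a point or a joint stands for the part that bears it (a point fixed in the world has none). Each returns a list of dicts, best first, with "p" (0 to 1); they miss things now and then, are a little off and sometimes report something else, mostly with a low value. They report only what shows in the picture. A call takes as long as a camera call. They do not tell look-alikes from the thing itself.
- models.recognise(camera, target): "point" ([column, row] in pixels, amid what is visible of it).
- models.masks_of(camera, target): "mask" (480x640 bool, what is visible of it) and "point" ([column, row] in pixels, amid what is visible of it).
The state is a dict: "time": time; "qpos": joint angles; "qd": joint speeds; "tau": joint torques, N m; "tcp_pos": TCP position; "eef_rot": TCP orientation; "contact_force": force on the tool from outside, world axes, zero at the start; "wrist_torque": the same for the moment, N m; "width": finger opening in m; "gripper_force": force on a finger pad.
Only numpy, scipy, OpenCV 4.12 (cv2) and the standard library are available. Lean on these libraries where they do the work, as an engineer would, in place of code of your own. Each camera call takes 0.05 s, during which the arm holds its last target. There are 200 camera calls.

### The job

Unlock the empty forceps of the one-handed brush holder by pressing the moving ring handle sideways off its ratchet (that is, down), and let it swing wide open. Lay the denture brush in the rests, bristles up, the end of its handle well back between the jaws and its head out in front, then close the ring handle until the ratchet locks on its second click, no tighter. Be gentle with the forceps and leave everything else on the counter where it is.

Things in the scene. Friction and masses are not known exactly. Their poses are not given: they have to be found in the camera images.
- holder: Fixed white board 250 x 120 mm on suction feet, top 18 mm up, carrying big steel locking forceps, level, mid-plane 60 mm up. Origin: on the counter below the pivot; x to the jaws (handles at -x), z up. Fixed half: shank and ring on the +y side, jaw on the -y side. Moving half: shank and ring on -y, jaw on +y. Board from x = -95 to 155 mm. The forceps bear up to 25 N; more pulls the feet off.
- handle (a joint): Swing of the moving half about the pivot, rad: 0 shut, 0.38 wide open (stop). A spring opens it, 1.5 to 3 N at the ring. Going shut, clicks hold it at 0.125 (first), 0.075 (second) and 0.013 (third; starts locked there, empty). It snaps in just past these angles. The brush is loose at the first, firm at the second, crushed at the third. Push at the ring: about 8 N to the second, 12 N to the third.
- ring (a point): Centre of the moving ring handle, 60 mm up: 7 mm round bar, 34 mm outside, 20 mm inside; at x = -132, y = -24 mm of the holder when shut, turning with handle. Pressed down, its teeth clear after 3 to 4 mm (4 to 5 N); rigid stop at 5.5 mm (10 N). Friction under the finger can keep it from opening and it re-catches if let up on a tooth: drag it 25 mm or more outwards while down, then let up.
- fixed_ring (a point): Centre of the fixed ring handle, same size, at x = -132, y = 24 mm of the holder's frame, 60 mm above the counter. Closing moves the moving ring towards it, outwards is away from it.
- ratchet (a point): Top of the fixed ratchet bar, at x = -105, y = 0 in the holder's frame, 64.4 mm above the counter. The bar (10 mm along x, from y = -15 to 16 mm) lies over the moving shank's bar; stay clear of it with the fingers.
- fixed_jaw (a point): Middle of the fixed jaw's inner face, at x = 38, y = -7 mm of the holder, 60 mm up. Both jaws reach from x = 17 to 59 mm and are 8 mm high (56 to 64 mm up). Wide open, the moving jaw's inner face is at y = 8 mm at its root and y = 19 mm at its tip.
- seat (a point): Where the middle of the underside of the brush handle's end should lie: x = 22, y = 0 mm of the holder, 55.5 mm up, on the ledge under the jaws (x = 13 to 39 mm, its top at 55.5 mm); axes as the holder's. 10 mm either way along x is as good.
- front_rest (a point): Floor of the notch in the front rest, at x = 137, y = 0 mm of the holder, 55.5 mm up; 10 mm thick along x. The notch is 16 mm wide, flares above 63 mm and its cheeks end 70 mm up. The brush lies in it behind its head. From x = 62 to 132 mm there is only the board below, so fingers have room there.
- jaw: The moving jaw of the forceps, a 42 x 5 x 8 mm steel bar; its frame's origin is on the counter on the pivot axis.
- brush: Denture brush, white plastic, 178 mm, 35 g: handle 10 mm wide, 9 mm high, thin neck, broad head (44 x 15 mm, the toothbrush's is smaller) with bristles 13 mm tall on top. Origin: middle of the underside, 87.5 mm from the handle's end; x to the head, z up. Handle x = -87.5 to 33.5 mm, head 46 to 90 mm, centre of mass near 7 mm. It starts flat, bristles up.
- brush_butt (a point): Middle of the underside at the end of the brush's handle, axes as the brush's.
- toothbrush: Bystander: ordinary toothbrush, 180 mm long, round 10 mm handle, small head (26 x 10 mm); its place may be swapped with the denture brush's.
- tumbler: Bystander: plastic cup, 74 mm wide, 95 mm tall.
- sponge: Bystander: 110 x 70 x 28 mm sponge.
- soap_dish: Bystander: ceramic dish 130 x 90 x 21 mm.
- soap: Bystander: bar of soap 80 x 54 x 26 mm in the dish.
- toothpaste: Bystander: tube 130 mm long, 26 mm high.
- denture_box: Bystander: round denture box with a lid, 96 mm wide, 50 mm high.
- comb: Bystander: flat black comb 170 x 34 x 5 mm.
There are look-alikes about, which are no part of the job. Leave any orange look-alike of the brush alone.

How it is judged:
On the way, in this order (a step that is already met when the one before it is completed fails the run):
1. the ratchet is released and the forceps stand wide open (value of joint handle above 0.3 rad), for 0.2 s.
2. the brush lies in the rests with its handle's end between the open jaws, let go (value of joint handle above 0.2 rad and x of brush_butt in the frame of holder between 0.011 and 0.039 m and y of brush_butt in the frame of holder between -0.009 and 0.009 m and z of brush_butt in the frame of holder between 0.0515 and 0.0605 m and angle between the x axis of brush and the x axis of holder, either way round below 0.1 rad and angle between brush's own z axis and vertical below 0.2 rad and contact force between the fingers and brush below 0.1 N), for 0.3 s.
At the end, for the whole second after the job is handed in: Ratchet locked at the second click (handle 0.05 to 0.095 rad), jaw on brush over 4 N; brush at rest, handle end 11 to 39 mm before the pivot, within 9 mm of the holder's axis and 0.10 rad of its line, 51.5 to 60.5 mm high, bristles up within 0.2 rad (value of joint handle between 0.05 and 0.095 rad and contact force between jaw and brush above 4 N and x of brush_butt in the frame of holder between 0.011 and 0.039 m and y of brush_butt in the frame of holder between -0.009 and 0.009 m and z of brush_butt in the frame of holder between 0.0515 and 0.0605 m and angle between the x axis of brush and the x axis of holder, either way round below 0.1 rad and angle between brush's own z axis and vertical below 0.2 rad and linear speed of brush below 0.02 m/s and velocity of joint handle below 0.05 rad/s); the robot touches nothing.
It fails at once if the forceps or its board are pressed or pushed with more than 25 N (the suction feet would let go) (contact force between any of the fingers, the arm and holder above 25 N).
It fails at once if the jaws squeeze the brush with more than 20 N (locked too tight) (contact force between jaw and brush above 20 N).
It fails at once if a bystander is moved by more than 30 mm (distance of any of toothbrush, tumbler, sponge, soap_dish, soap, toothpaste, denture_box, comb from where it was at the start of the episode above 0.03 m).
It also fails if it takes over 69 s, if anything falls off the work surface, if the arm or the gripper's body presses on something with over 40 N, if the wrist force passes 120 N, or if a joint passes its speed limit or range.

## Working session

There is one attempt and no reset: what is moved stays moved. The work goes in short steps, each a Python script; the robot and the scene stay as the last script left them, time stands still between calls to the robot, and variables do not carry over. Pictures are saved under pics/ and viewed, at most 15 in all, crops included, and the job is handed in when it is done.

```bash
ls; mkdir -p pics
python3 - <<'E'
from station import ctrl,get_state,vision,models
import cv2,numpy as np
for c in("top","scene"):
    im,d=vision.grab_frame(c); cv2.imwrite(f"pics/{c}0.png",im)
    i=vision.camera_info(c); print(c,i["mtx"].tolist(),(-i["R"].T@i["t"]).round(3))
    for t in("holder","ring","fixed_ring","fixed_jaw","ratchet","front_rest","brush","toothbrush"):
        print(t,[(np.round(r["point"]).tolist(),round(r["p"],2)) for r in models.recognise(c,t)[:4]])
print(ctrl.pinch_z,get_state())
E
```

```text
pics
top [[564.805185493917, 0.0, 313.6820722072763], [0.0, 564.805185493917, 237.69100120248245], [0.0, 0.0, 1.0]] [ 0.363 -0.085  1.324]
holder [([274.0, 218.0], 0.59), ([398.0, 151.0], 0.34)]
ring [([208.0, 215.0], 0.56)]
fixed_ring [([275.0, 218.0], 0.96)]
fixed_jaw [([278.0, 214.0], 0.63)]
ratchet [([277.0, 214.0], 0.73)]
front_rest [([273.0, 214.0], 0.65)]
brush [([506.0, 317.0], 0.92), ([440.0, 254.0], 0.78), ([410.0, 349.0], 0.62), ([329.0, 301.0], 0.54)]
toothbrush [([393.0, 251.0], 0.67)]
scene [[592.2584532764158, 0.0, 312.1485460899709], [0.0, 592.2584532764158, 248.5985999456471], [0.0, 0.0, 1.0]] [1.612 0.153 1.141]
holder [([343.0, 287.0], 0.8)]
ring [([401.0, 281.0], 0.49)]
fixed_ring [([340.0, 288.0], 0.86)]
fixed_jaw [([341.0, 289.0], 0.82), ([215.0, 314.0], 0.61)]
ratchet [([344.0, 290.0], 0.59)]
front_rest [([340.0, 289.0], 0.68), ([214.0, 320.0], 0.22)]
brush [([178.0, 211.0], 0.71), ([208.0, 252.0], 0.7), ([309.0, 235.0], 0.64), ([265.0, 324.0], 0.64)]
toothbrush [([251.0, 256.0], 0.7)]
-0.0187 {'time': 0.9, 'qpos': array([-1.10155604,  0.50744147, -0.23758529,  1.50021594,  0.12568185,
        1.14891618, -0.1547994 ]), 'qd': array([ 0.00032617,  0.00013832, -0.00101571, -0.00016309,  0.00023173,
       -0.00052084,  0.00046167]), 'tau': array([-1.22167180e-04, -6.20348310e+01, -2.18477480e+00, -2.49957454e+01,
        1.39183991e-02,  2.26188560e-03,  1.23847923e-05]), 'tcp_pos': array([0.22237532, 0.58407427, 0.19560532]), 'eef_rot': array([-4.83534269e-06,  1.80889645e-01,  9.83503399e-01, -2.27600669e-06]), 'contact_force': array([-0.5441794 ,  0.46065592,  0.62772291]), 'wrist_torque': array([0.02759664, 0.03149734, 0.02775389]), 'gripper_force': 0.0, 'width': 0.08533207820688678}
```

View pics/top0.png

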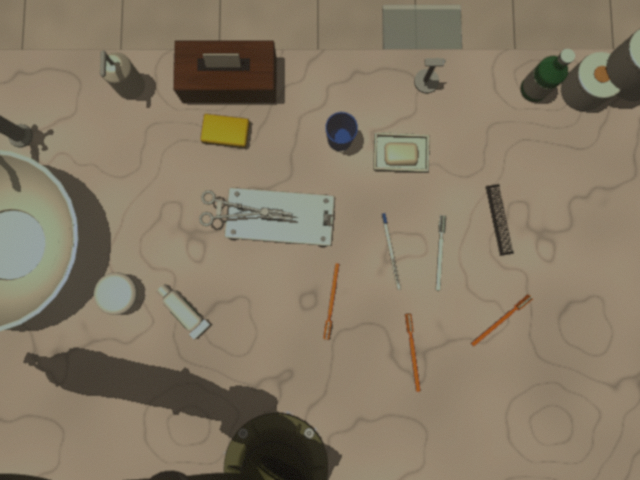

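```bash
cat > h.py <<'E'
from station import ctrl,get_state,vision,models,ticket
import cv2,numpy as np
def ray(c,px,z,T=None):
    i=vision.camera_info(c); d=np.linalg.inv(i["mtx"])@np.array([px[0],px[1],1.])
    if T is None: o=-i["R"].T@i["t"]; d=i["R"].T@d
    else: d=T[:3,:3]@d; o=T[:3,3]
    return o+d*(z-o[2])/d[2]
def proj(c,X,T=None):
    i=vision.camera_info(c)
    p=i["R"]@np.asarray(X)+i["t"] if T is None else T[:3,:3].T@(np.asarray(X)-T[:3,3])
    p=i["mtx"]@p; return p[:2]/p[2]
def wristT():
    from scipy.spatial.transform import Rotation as R
    s=get_state(); q=s["eef_rot"]; T=np.eye(4); T[:3,:3]=R.from_quat([q[1],q[2],q[3],q[0]]).as_matrix(); T[:3,3]=s["tcp_pos"]
    return T@vision.camera_info("wrist")["hand_eye"]
def down(a):  # tool z down, tool y axis along world angle a
    from scipy.spatial.transform import Rotation as R
    y=np.array([np.cos(a),np.sin(a),0]); z=np.array([0,0,-1.]); x=np.cross(y,z)
    q=R.from_matrix(np.c_[x,y,z]).as_quat(); return np.array([q[3],*q[:3]])
E
python3 - <<'E'
from h import *
im=cv2.imread("pics/top0.png")
a=cv2.resize(im[175:260,195:345],None,fx=5,fy=5,interpolation=cv2.INTER_CUBIC)[:400,:750]
b=cv2.resize(im[200:300,370:520],None,fx=5,fy=5,interpolation=cv2.INTER_CUBIC)
cv2.imwrite("pics/h.png",a);cv2.imwrite("pics/b.png",b)
print(vision.camera_info("wrist"))
for t in("brush","toothbrush"):
    vision.grab_frame("top")
    for r in models.masks_of("top",t)[:5]:
        m=r["mask"].astype(np.uint8); print(t,r["p"],r["point"],m.sum(),cv2.minAreaRect(cv2.findNonZero(m)))
E
```

```text
{'mtx': array([[340.83025605,   0.        , 325.86470561],
       [  0.        , 340.83025605, 236.81496786],
       [  0.        ,   0.        ,   1.        ]]), 'hand_eye': array([[-4.50453325e-04, -9.64462139e-01, -2.64220702e-01,
         6.84136797e-02],
       [ 9.99999881e-01, -4.84615346e-04,  6.41126242e-05,
        -7.66566786e-04],
       [-1.89879606e-04, -2.64220642e-01,  9.64462242e-01,
        -1.78174370e-01],
       [ 0.00000000e+00,  0.00000000e+00,  0.00000000e+00,
         1.00000000e+00]])}
brush 0.92 [504.3, 317.8] 411 ((500.2007751464844, 319.46099853515625), (8.414009094238281, 74.62859344482422), 52.43141174316406)
brush 0.89 [440.7, 248.9] 420 ((439.7585144042969, 251.94607543945312), (6.981560230255127, 74.31282043457031), 4.159642219543457)
brush 0.84 [409.9, 351.1] 373 ((411.8927001953125, 352.070068359375), (76.75994873046875, 6.418951034545898), 83.41805267333984)
brush 0.55 [327.7, 308.4] 264 ((330.5068359375, 300.94195556640625), (5.783641815185547, 74.89523315429688), 6.709837436676025)
toothbrush 0.84 [389.9, 254.4] 393 ((390.6624450683594, 251.24728393554688), (76.8995361328125, 6.457860946655273), 77.73522186279297)
toothbrush 0.55 [116.1, 289.0] 1418 ((115.00001525878906, 293.0000305175781), (41.01219177246094, 42.42640686035156), 45.0)
```

View pics/h.png

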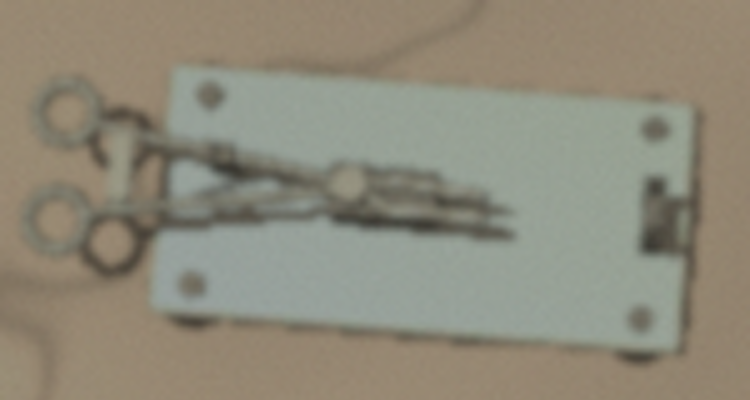

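View pics/b.png

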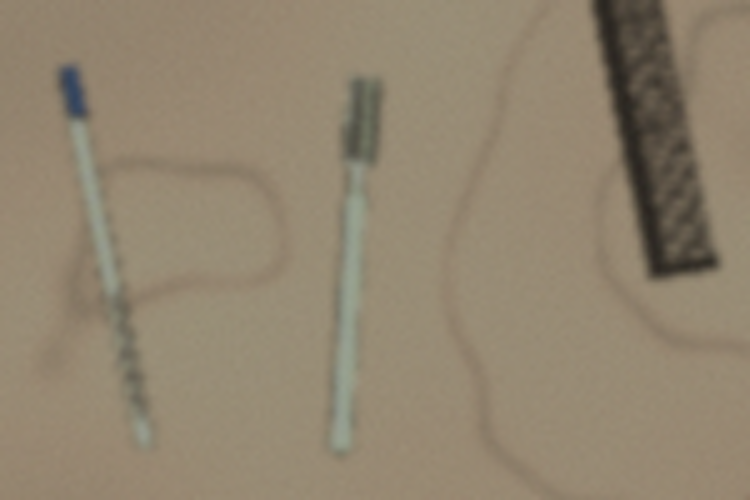

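The denture brush is the white one with the broad grey head at (440,252). The white toothbrush with the small blue head is at (391,251), and the orange look-alikes are at (330,301), (412,352) and (500,319). The crop confirms that choice. The holder's handles point left: fixed ring about (208,197), moving ring about (207,219).

```bash
cat >> h.py <<'E'
def fit(h,w): # holder xy -> world xy, rigid; returns (angle, t)
    h=np.array(h,float);w=np.array(w,float); hc=h.mean(0);wc=w.mean(0);a=h-hc;b=w-wc
    th=np.arctan2((a[:,0]*b[:,1]-a[:,1]*b[:,0]).sum(),(a*b).sum())
    R=np.array([[np.cos(th),-np.sin(th)],[np.sin(th),np.cos(th)]]); t=wc-R@hc
    return th,t,np.linalg.norm(h@R.T+t-w,axis=1)
E
python3 - <<'E'
from h import *
f=lambda u,v:(195+u/5,175+v/5)
W=[ray("top",f(*p),.018)[:2] for p in((175,67),(697,105),(683,352),(152,312))]+[ray("top",f(347,184),.065)[:2],ray("top",f(67,112),.06)[:2],ray("top",f(58,218),.06)[:2]]
H=[(-.095,.06),(.155,.06),(.155,-.06),(-.095,-.06),(0,0),(-.132,.024),(-.132,-.024)]
th,t,e=fit(H,W);print(th,t,(e*1e3).round(1))
R=np.array([[np.cos(th),-np.sin(th)],[np.sin(th),np.cos(th)]])
g=lambda x,y:R@[x,y]+t
butt=ray("top",(438.2,290.4),.005)[:2];head=ray("top",(443.2,215.6),.01)[:2];print("brush",butt,head,np.linalg.norm(head-butt))
P={"press":g(-.134,-.026),"drag":g(-.114,-.072),"push0":g(-.105,-.108),"push1":g(-.13,-.06),"brush":(butt+head)/2,"place":g(.1,0)}
for k,p in P.items():
  for nm,da in(("y|hy",np.pi/2),("y|hx",0)):
    for s in(0,np.pi):
      r=[ctrl.ik([*p,z],down(th+da+s)) is not None for z in(.05,.15)]
      print(k,p.round(3),nm,s>0,r)
E
```

```text
-1.6489918813419293 [0.56785086 0.02210334] [3.4 2.5 1.3 2.7 2.7 1.2 0.2]
brush [ 0.39271348 -0.37584723] [ 0.5678723  -0.39141212] 0.17584902493988866
press [0.552 0.158] y|hy False [True, True]
press [0.552 0.158] y|hy True [True, True]
press [0.552 0.158] y|hx False [True, True]
press [0.552 0.158] y|hx True [True, True]
drag [0.505 0.141] y|hy False [True, True]
drag [0.505 0.141] y|hy True [True, True]
drag [0.505 0.141] y|hx False [True, True]
drag [0.505 0.141] y|hx True [True, True]
push0 [0.468 0.135] y|hy False [True, True]
push0 [0.468 0.135] y|hy True [True, True]
push0 [0.468 0.135] y|hx False [True, True]
push0 [0.468 0.135] y|hx True [True, True]
push1 [0.518 0.156] y|hy False [True, True]
push1 [0.518 0.156] y|hy True [True, True]
push1 [0.518 0.156] y|hx False [True, True]
push1 [0.518 0.156] y|hx True [True, True]
brush [ 0.48  -0.384] y|hy False [True, True]
brush [ 0.48  -0.384] y|hy True [True, True]
brush [ 0.48  -0.384] y|hx False [True, True]
brush [ 0.48  -0.384] y|hx True [True, True]
place [ 0.56  -0.078] y|hy False [True, True]
place [ 0.56  -0.078] y|hy True [True, True]
place [ 0.56  -0.078] y|hx False [True, True]
place [ 0.56  -0.078] y|hx True [True, True]
```

Run:
```python
from h import *
th=-1.649;t=np.array([.5679,.0221])
R=np.array([[np.cos(th),-np.sin(th)],[np.sin(th),np.cos(th)]])
p=R@[-.02,0]+t
ctrl.movep([*p,.17],down(th+np.pi/2)); ctrl.close_gripper(20)
T=wristT(); np.save("T1.npy",T)
im,d=vision.grab_frame("wrist"); cv2.imwrite("pics/w1raw.png",im); np.save("d1.npy",d)
for q in[(-.095,.06,.018),(.155,.06,.018),(.155,-.06,.018),(-.095,-.06,.018),(0,0,.065),(-.132,.024,.06),(-.132,-.024,.06),(.137,0,.0555)]:
    w=[*(R@q[:2]+t),q[2]]; c=proj("wrist",w,T); print(q,c.round(0)); cv2.circle(im,tuple(int(x) for x in c),3,(0,0,255),1)
cv2.imwrite("pics/w1.png",im);print(get_state()["time"],get_state()["tcp_pos"],p)
```

```text
(-0.095, 0.06, 0.018) [392. 134.]
(0.155, 0.06, 0.018) [381. 367.]
(0.155, -0.06, 0.018) [274. 367.]
(-0.095, -0.06, 0.018) [263. 134.]
(0, 0, 0.065) [328. 247.]
(-0.132, 0.024, 0.06) [359.  83.]
(-0.132, -0.024, 0.06) [297.  83.]
(0.137, 0, 0.0555) [328. 375.]
4.2167 [0.56947488 0.04199158 0.17000847] [0.56946248 0.04203887]
```

View pics/w1.png

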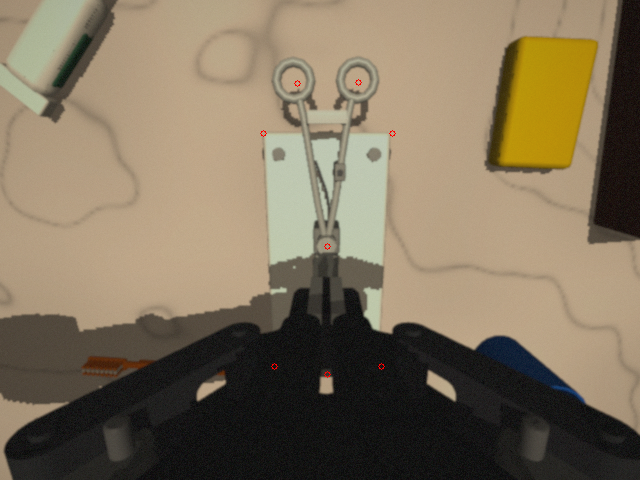

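The view shows the moving ring at (293,79), the fixed ring at (358,78), the pivot at (326,246) and the board corners at (264,134) and (390,133). I'll refit from these, then press.

Run:
```python
from h import *
T=np.load("T1.npy")
px=[(264,134,.018),(390.5,133,.018),(326.5,246,.066),(358,78,.061),(293,79.5,.061)]
H=[(-.095,-.06),(-.095,.06),(0,0),(-.132,.024),(-.132,-.024)]
W=[ray("wrist",p[:2],p[2],T)[:2] for p in px]
th,t,e=fit(H,W);print(th,t,(e*1e3).round(1))
for i,(h) in enumerate(H): print(h,W[i])
np.save("hold.npy",[th,*t])
R=np.array([[np.cos(th),-np.sin(th)],[np.sin(th),np.cos(th)]])
o=down(th+np.pi/2)
p=R@[-.134,-.027]+t
ctrl.movep([*p,.10],o); ctrl.movel([*p,.070],max_speed=.08)
ctrl.pause(.3); f0=get_state()["contact_force"]; print(f0,get_state()["time"])
z=.068
while z>.055:
    z-=.001
    ctrl.movel([*p,z],max_speed=.03); s=get_state(); f=s["contact_force"]-f0
    print(round(z,4),s["tcp_pos"][2].round(4),f.round(2))
    if f[2]>6.5 : break
print(get_state()["time"])
```

```text
-1.6423777841012457 [0.56736196 0.02365825] [2.4 1.2 0.8 1.9 2. ]
(-0.095, -0.06) [0.51632996 0.12141925]
(-0.095, 0.06) [0.63335019 0.1130778 ]
(0, 0) [0.56674611 0.02317189]
(-0.132, 0.024) [0.60158085 0.15527922]
(-0.132, -0.024) [0.55127294 0.15818044]
[-0.25216824 -0.41598628  0.37831877] 5.65
0.067 0.0668 [0.51 1.02 0.45]
0.066 0.0659 [ 1.25  0.21 -0.3 ]
0.065 0.0649 [ 0.5   0.23 -0.48]
0.064 0.0639 [1.07 0.52 0.37]
0.063 0.0629 [0.82 0.78 0.09]
0.062 0.0619 [ 0.85 -0.13 -0.23]
0.061 0.0609 [ 1.03  0.47 -0.79]
0.06 0.0599 [-0.22  0.85 -0.03]
0.059 0.0589 [ 0.57  0.45 -1.25]
0.058 0.0579 [ 0.7   0.48 -0.56]
0.057 0.0569 [ 0.29  0.19 -0.31]
0.056 0.0559 [-0.14  0.1  -0.4 ]
0.055 0.0549 [-0.34  0.04 -0.26]
8.9
```

Run:
```python
from h import *
s=get_state();print(s["width"],s["tcp_pos"],s["contact_force"])
a,_=vision.grab_frame("wrist"); b,_=vision.grab_frame("scene")
x=proj("scene",[.55,.158,.06]); print(x); u,v=[int(q) for q in x]
a=cv2.resize(a[180:380,200:450],(750,600)); b=cv2.resize(b[max(0,v-50):v+50,max(0,u-60):u+65],(750,600),interpolation=cv2.INTER_CUBIC)
cv2.imwrite("pics/ab.png",np.vstack([cv2.resize(a,(500,300)),cv2.resize(b,(500,300))]))
```

```text
6.14063649234277e-05 [0.54999979 0.15926166 0.05493188] [-0.59011223 -0.3775606   0.11916866]
[403.232649   278.78058758]
```

View pics/ab.png

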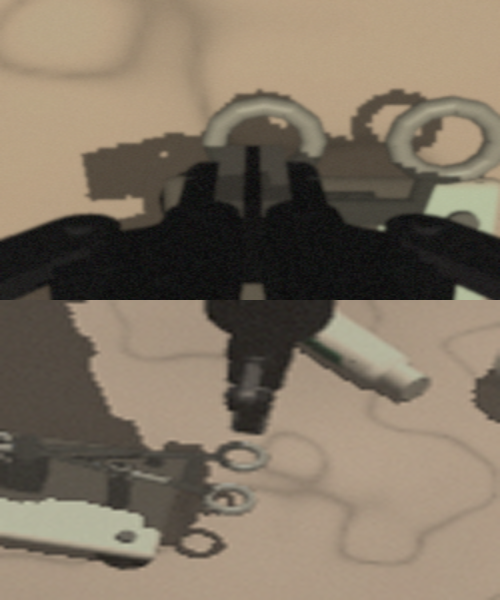

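Run:
```python
from h import *
T=wristT();a,d=vision.grab_frame("wrist");s=get_state()
print("tcp in wrist",proj("wrist",s["tcp_pos"],T),"ring",proj("wrist",[.5513,.1582,.06],T))
np.set_printoptions(linewidth=200,precision=3,suppress=True)
def wz(c,d,rc,T=None):
    u,v=rc; z=d[v,u]; i=vision.camera_info(c); p=np.linalg.inv(i["mtx"])@[u*z,v*z,z]
    return (T[:3,:3]@p+T[:3,3]) if T is not None else i["R"].T@(p-i["t"])
for u in range(285,370,8):
    print(u,[wz("wrist",d,(u,v),T).round(3).tolist() for v in(250,262,274,284)])
b,d2=vision.grab_frame("scene"); print("scene tcp",proj("scene",s["tcp_pos"]))
for u in range(370,430,6): print(u,[wz("scene",d2,(u,v)).round(3).tolist() for v in(264,270,276,282)])
```

```text
tcp in wrist [328.93060693 267.71903728] ring [331.50241816 272.57998608]
285 [[0.519, 0.154, -0.0], [0.517, 0.145, -0.001], [0.517, 0.136, -0.001], [0.516, 0.128, -0.0]]
293 [[0.524, 0.154, -0.001], [0.523, 0.145, 0.001], [0.522, 0.136, -0.0], [0.522, 0.128, 0.0]]
301 [[0.53, 0.154, 0.0], [0.529, 0.144, -0.001], [0.535, 0.159, 0.061], [0.528, 0.128, 0.0]]
309 [[0.536, 0.153, 0.0], [0.54, 0.166, 0.063], [0.539, 0.16, 0.063], [0.539, 0.154, 0.064]]
317 [[0.545, 0.172, 0.062], [0.544, 0.166, 0.064], [0.54, 0.134, -0.001], [0.546, 0.171, 0.104]]
325 [[0.549, 0.172, 0.062], [0.546, 0.143, -0.0], [0.546, 0.134, -0.001], [0.549, 0.17, 0.103]]
333 [[0.553, 0.172, 0.064], [0.552, 0.143, 0.0], [0.552, 0.133, -0.001], [0.552, 0.17, 0.103]]
341 [[0.557, 0.172, 0.064], [0.558, 0.142, -0.0], [0.557, 0.133, 0.0], [0.555, 0.17, 0.104]]
349 [[0.561, 0.171, 0.061], [0.561, 0.165, 0.063], [0.563, 0.133, -0.0], [0.56, 0.151, 0.061]]
357 [[0.57, 0.151, 0.0], [0.565, 0.164, 0.062], [0.565, 0.158, 0.064], [0.565, 0.152, 0.064]]
365 [[0.576, 0.15, -0.001], [0.575, 0.141, -0.0], [0.575, 0.132, -0.0], [0.575
[... 304 characters left out ...]
0.001], [0.534, 0.105, 0.022]]
388 [[0.443, 0.113, 0.001], [0.472, 0.115, 0.006], [0.491, 0.117, 0.003], [0.527, 0.12, 0.017]]
394 [[0.442, 0.129, 0.003], [0.46, 0.131, -0.003], [0.483, 0.133, -0.002], [0.51, 0.135, 0.002]]
400 [[0.589, 0.146, 0.148], [0.461, 0.147, 0.002], [0.546, 0.149, 0.064], [0.566, 0.151, 0.063]]
406 [[0.599, 0.16, 0.16], [0.565, 0.162, 0.107], [0.541, 0.164, 0.063], [0.564, 0.166, 0.064]]
412 [[0.431, 0.177, 0.0], [0.453, 0.179, -0.0], [0.477, 0.18, 0.0], [0.496, 0.182, -0.003]]
418 [[0.428, 0.193, 0.001], [0.451, 0.195, 0.0], [0.477, 0.196, 0.003], [0.501, 0.197, 0.005]]
424 [[0.421, 0.209, -0.004], [0.449, 0.211, 0.001], [0.469, 0.212, -0.002], [0.493, 0.213, -0.0]]
```

Run:
```python
from h import *
s=get_state();p=s["tcp_pos"][:2];f0=np.mean([get_state()["contact_force"] for _ in range(3)],0);print(f0)
z=.055
while z>.008:
    st=.0015 
    z-=st
    ctrl.movel([*p,z],max_speed=.04); s=get_state(); f=s["contact_force"]-f0
    if f[2]>1.2 or z<.012: print(round(z,4),s["tcp_pos"].round(4),f.round(2))
    if f[2]>3.5 : break
print(s["time"])
```

```text
[-1.44360794 -0.14893207 -0.57934438]
0.0265 [0.5502 0.1593 0.0266] [ 1.28 -0.32  2.18]
0.025 [0.5493 0.1592 0.0248] [ 0.19 -0.83  3.25]
0.0235 [0.5499 0.159  0.0234] [-0.91 -0.28  4.59]
14.35
```

Run:
```python
from h import *
th,*t=np.load("hold.npy");t=np.array(t)
p=get_state()["tcp_pos"][:2].copy()
z=.0222
ctrl.movel([*p,z],max_speed=.03); print(get_state()["contact_force"].round(2))
for a in(.06,.12,.18,.25,.32):
    c,s_=np.cos(a),np.sin(a); q=t+np.array([[c,-s_],[s_,c]])@(p-t)
    ctrl.movel([*q,z],max_speed=.05); s=get_state(); print(a,s["tcp_pos"].round(4),s["contact_force"].round(2))
ctrl.movel([*q,.05],max_speed=.08);ctrl.movel([*q,.12],max_speed=.2)
p2=t+np.array([0,.02]); ctrl.movep([*p2,.16],down(th+np.pi/2))
T=wristT();np.save("T2.npy",T);im,d=vision.grab_frame("wrist");np.save("d2.npy",d);cv2.imwrite("pics/w2.png",im);print(get_state()["time"])
```

```text
[-2.85 -0.57  5.65]
0.06 [0.5418 0.1575 0.0224] [-2.31 -1.14  4.51]
0.12 [0.5339 0.1555 0.0224] [-0.89 -1.2   5.59]
0.18 [0.5258 0.1531 0.0224] [-0.46 -2.44  5.21]
0.25 [0.5167 0.1499 0.0223] [-0.06 -2.85  5.58]
0.32 [0.5081 0.1462 0.0223] [ 0.58 -3.72  5.33]
17.85
```

View pics/w2.png

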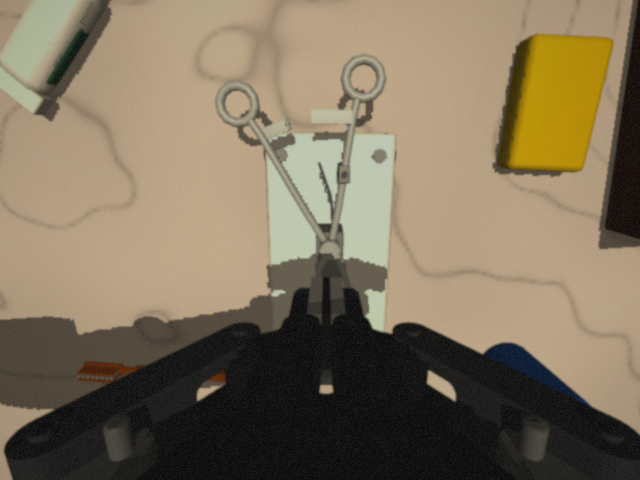

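Forceps stand wide open (moving ring at (237,104)). Contact with the ring shows the fingertips end about 35 mm behind the stated TCP, so I'll allow for that. Next I'll look at the front rest and the brush from close by.

Run:
```python
from h import *
th,*t=np.load("hold.npy");t=np.array(t)
R=np.array([[np.cos(th),-np.sin(th)],[np.sin(th),np.cos(th)]]);g=lambda x,y:R@[x,y]+t
ctrl.ungrasp()
ctrl.movep([*g(.1,0),.15],down(th-np.pi/2))
T=wristT();np.save("T3.npy",T);im,d=vision.grab_frame("wrist");np.save("d3.npy",d);cv2.imwrite("pics/w3.png",im)
b=np.array([.3927,-.3758]);hd=np.array([.5679,-.3914]);u=(hd-b)/np.linalg.norm(hd-b);be=np.arctan2(u[1],u[0])
m=b+u*.088
print(ctrl.ik([*m,-.034],down(be-np.pi/2)),get_state()["qpos"].round(2))
ctrl.movep([*m,.12],down(be-np.pi/2))
T=wristT();np.save("T4.npy",T);im2,d=vision.grab_frame("wrist");np.save("d4.npy",d);cv2.imwrite("pics/w4.png",im2)
for q in((b,.004),(m,.009),(hd,.01)): print(proj("wrist",[*q[0],q[1]],T).round(0))
for r in models.masks_of("wrist","brush")[:3]: print(r["p"],r["point"],cv2.minAreaRect(cv2.findNonZero(r["mask"].astype(np.uint8))))
cv2.imwrite("pics/w34.png",cv2.resize(np.vstack([im[100:,100:540],im2[100:,100:540]]),None,fx=.78,fy=.78)) if 0 else None
c=np.hstack([im[:,130:530],im2[:,130:530]]);cv2.imwrite("pics/w34.png",c);print(get_state()["time"],get_state()["qpos"])
```

```text
[ 0.34974865  0.79956674  0.48265506  1.77733959 -0.54259962  0.70039859
 -0.52769526] [-0.55  0.72  1.17  1.74 -0.71  1.18 -2.39]
[327. 311.]
[327. 222.]
[327. 114.]
0.81 [538.5, 324.9] ((487.44000244140625, 362.41998291015625), (26.400001525878906, 167.8000030517578), 53.13010025024414)
0.61 [322.8, 190.6] ((324.0, 214.0), (198.0, 18.0), 90.0)
0.58 [256.9, 377.7] ((259.5294494628906, 380.61767578125), (29.10427474975586, 19.16031265258789), 75.96376037597656)
22.3667 [ 0.26942424  0.625196    0.61534382  1.64204352 -0.41138294  1.00751273
 -0.6396379 ]
```

View pics/w34.png

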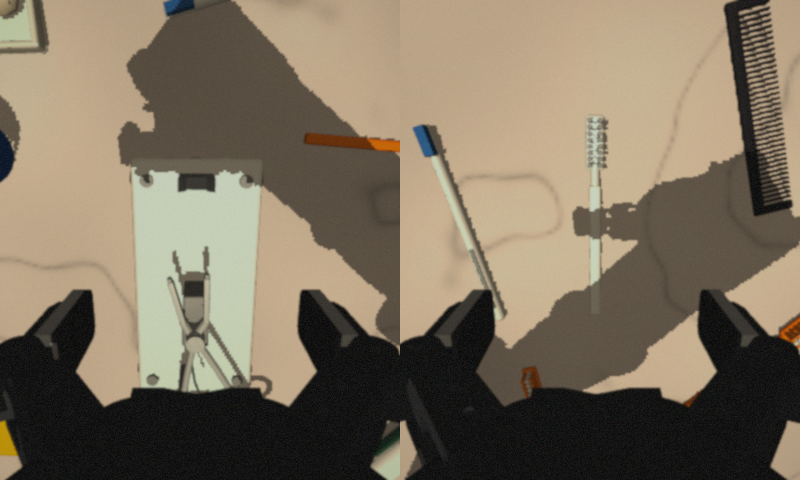

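Run:
```python
from h import *
np.set_printoptions(linewidth=220,suppress=True)
th,*t=np.load("hold.npy");t=np.array(t)
R=np.array([[np.cos(th),-np.sin(th)],[np.sin(th),np.cos(th)]])
T=np.load("T3.npy");d=np.load("d3.npy");K=vision.camera_info("wrist")["mtx"]
v,u=np.mgrid[150:400,240:420]; z=d[150:400,240:420]
P=np.stack([(u-K[0,2])/K[0,0]*z,(v-K[1,2])/K[1,1]*z,z],-1)@T[:3,:3].T+T[:3,3]
H=np.concatenate([(P[...,:2]-t)@R,P[...,2:]],-1).reshape(-1,3)
s=H[(H[:,2]>.062)&(H[:,0]>.11)&(H[:,0]<.16)]
print(len(s),(s.min(0)*1e3).round(1),(s.max(0)*1e3).round(1))
for lo in range(-24,24,2):
    k=H[(H[:,0]>.125)&(H[:,0]<.148)&(H[:,1]>=lo/1e3)&(H[:,1]<(lo+2)/1e3)]
    print(lo,np.percentile(k[:,2]*1e3,[10,50,90]).round(0) if len(k) else None,end=';')
b=H[(H[:,2]>.012)&(H[:,2]<.024)]
for x0 in(.06,.09,.12,.15): 
    k=b[abs(b[:,0]-x0)<.004]; print('\nboard y',x0,(k[:,1].min()*1e3).round(1),(k[:,1].max()*1e3).round(1))
print('board xmax',np.percentile(b[:,0],99.8))
k=H[(H[:,2]>.05)&(H[:,0]<.09)]
for x0 in(.02,.035,.05,.056): 
    q=k[abs(k[:,0]-x0)<.004]; print(x0,(np.sort(q[:,1])*1e3).round(0)[::4])
im=cv2.imread("pics/w3.png");cv2.imwrite("pics/n.png",cv2.resize(im[150:310,270:390],None,fx=4,fy=3.7,interpolation=cv2.INTER_CUBIC))
for q in((.132,.008,.07),(.132,-.008,.07),(.132,0,.0555),(0,0,.066)): print(q,proj("wrist",[*(R@q[:2]+t),q[2]],T).round(1))
```

```text
1375 [110.  -18.7  62. ] [141.7  16.  264.3]
-24 [17. 18. 19.];-22 [17. 18. 19.];-20 [17. 18. 19.];-18 [17. 18. 19.];-16 [18. 67. 70.];-14 [17. 66. 68.];-12 [18. 63. 66.];-10 [17. 53. 56.];-8 [18. 43. 56.];-6 [18. 54. 56.];-4 [17. 52. 56.];-2 [18. 46. 56.];0 [18. 47. 56.];2 [18. 55. 56.];4 [17. 52. 56.];6 [18. 55. 64.];8 [17. 65. 67.];10 [18. 67. 69.];12 [17. 19. 70.];14 [17. 17. 19.];16 [17. 18. 19.];18 [17. 18. 19.];20 [17. 18. 19.];22 [17. 18. 19.];
board y 0.06 -60.1 58.0

board y 0.09 -60.7 58.7

board y 0.12 -61.1 58.6

board y 0.15 -61.6 57.5
board xmax 0.15422128204270985
0.02 [-13. -12. -12. -11. -11. -11. -11. -10. -10.  -9.  -9.  -8.  -8.  -8.  -7.  -7.  -7.  -6.  -6.  -6.  -5.  -5.  -5.  -5.  -5.  -4.  -4.  -3.  -3.  -2.  -2.  -1.  -1.  -0.  -0.   1.   1.   2.   2.   3.   3.   3.   3.
   4.   4.   5.   5.   6.   6.   7.   7.   7.   7.   8.   8.   8.   8.   9.   9.   9.   9.   9.  10.  10.  11.  11.  12.  12.  12.  13.  14.]
0.035 [-12. -12. -11. -11. -11. -10. -10. -10. -10.  -9.  -9.  -8.  -8.  -7.  -7.  -7.  -6.  -6.  -5.  -5.  -5.  -5.  -5.  -4.  -4.  -4.  -3.  -3.  -2.  -2.  -2.  -1.  -1.  -0.  -0.  -0.   1.   1.   2.   2.   2.   2.   2.
   3.   3.   3.   4.   4.   5.   5.   5.   6.   6.   7.   7.   7.   8.   8.   8.   9.   9.   9.  10.  10.  12.  12.  13.  13.  13.  13.  14.  14.  14.  15.  15.  16.  16.  17.  17.  18.]
0.05 [-13. -13. -13. -12. -12. -11. -11. -10. -10.  -9.  -9.  -9.  -9.  -9.  16.  16.  17.  17.  17.  17.  18.  18.  18.  18.  19.  19.  20.  20.  21.  21.  22.]
0.056 [-13. -13. -13. -12. -12. -11. -11. -10. -10.  -9.  -9.  -9.  -9.  -9.  -9.  18.  18.  18.  19.  19.  20.  20.  20.  21.  21.  21.  22.  22.  22.  23.]
(0.132, 0.008, 0.07) [313.1 191.2]
(0.132, -0.008, 0.07) [334.2 191.2]
(0.132, 0, 0.0555) [323.7 188.7]
(0, 0, 0.066) [323.8 341.9]
```

View pics/n.png

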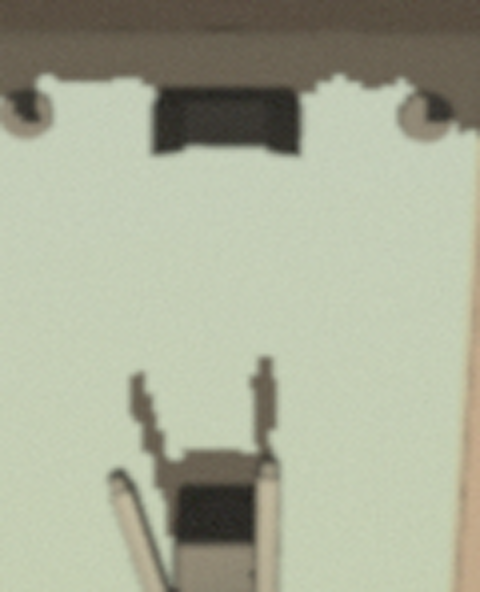

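The notch block is centred on column 326.6 (predicted 323.7), so the notch sits about 2 mm to -y of my fit. The brush lies straight at column 326. I'll grasp it, then correct against the notch in view.

Run:
```python
from h import *
b=np.array([.3927,-.3758]);hd=np.array([.5679,-.3914]);u=(hd-b)/np.linalg.norm(hd-b);m=b+u*.088
f0=get_state()["contact_force"]
ctrl.movel([*m,-.015],max_speed=.12);print((get_state()["contact_force"]-f0).round(2))
ctrl.movel([*m,-.033],max_speed=.06);s=get_state();print(s["tcp_pos"],(s["contact_force"]-f0).round(2))
ctrl.close_gripper(25);s=get_state();print(s["width"],s["gripper_force"],(s["contact_force"]-f0).round(2),s["tcp_pos"])
ctrl.movel([*m,.02],max_speed=.08);s=get_state();print(s["width"],s["gripper_force"],(s["contact_force"]-f0).round(2),s["time"])
T=wristT();np.save("T5.npy",T);im,d=vision.grab_frame("wrist");np.save("d5.npy",d);cv2.imwrite("pics/w5.png",im)
```

```text
[1.09 0.1  0.56]
[ 0.48005966 -0.38340024 -0.03351572] [-0.27  0.12  0.67]
0.009039277203754055 27.281984388828278 [0.19 0.62 2.14] [ 0.48043727 -0.38366655 -0.03280707]
0.008854168865488498 27.028985917568207 [ 0.09  0.38 -1.43] 25.575
```

View pics/w5.png

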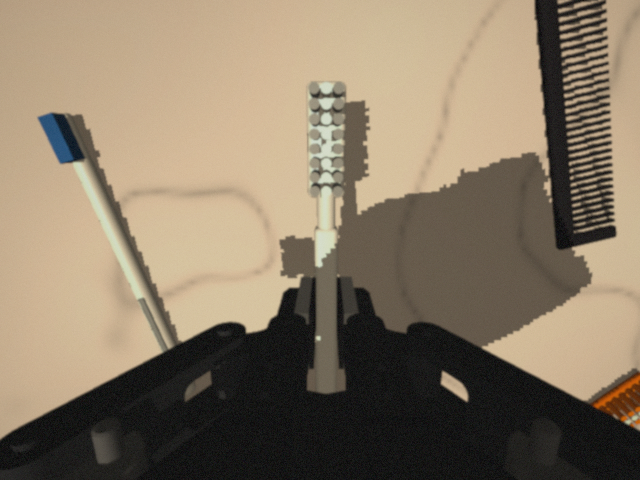

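Run:
```python
from h import *
T=np.load("T5.npy");d=np.load("d5.npy");K=vision.camera_info("wrist")["mtx"]
TT=T@np.linalg.inv(vision.camera_info("wrist")["hand_eye"])
v,u=np.mgrid[70:300,295:358]; z=d[70:300,295:358]
C=np.stack([(u-K[0,2])/K[0,0]*z,(v-K[1,2])/K[1,1]*z,z],-1)
he=vision.camera_info("wrist")["hand_eye"]; P=(C@he[:3,:3].T+he[:3,3]).reshape(-1,3)*1e3
P=P[P[:,2]<5]
for a in range(5,100,5):
    k=P[(P[:,0]>=a)&(P[:,0]<a+5)]
    if len(k): print(a,len(k),"y",np.percentile(k[:,1],[2,50,98]).round(1),"z top",np.percentile(k[:,2],[3,50,97]).round(1))
```

```text
5 1078 y [-12.    0.8  12.7] z top [-61.8 -48.2 -39.7]
10 277 y [-8.8 -0.1  4.7] z top [-55.9 -41.6 -39.9]
15 257 y [-4.8 -0.1  5. ] z top [-42.8 -41.5 -39.7]
20 278 y [-4.7  0.3  5. ] z top [-42.7 -41.4 -39.7]
25 282 y [-4.7 -0.1  5. ] z top [-42.6 -41.5 -39.8]
30 239 y [-4.2  0.3  4.3] z top [-42.3 -40.9 -38.1]
35 212 y [-3.4 -0.1  3.7] z top [-42.5 -41.1 -38.7]
40 231 y [-3.9  0.4  4.2] z top [-42.5 -41.2 -39.3]
45 370 y [-6.9  0.4  7.2] z top [-54.5 -53.1 -39.4]
50 485 y [-7.3 -0.   7.2] z top [-54.5 -52.8 -38.7]
55 525 y [-7.2  0.4  7.5] z top [-54.5 -52.5 -39. ]
60 513 y [-7.1  0.   7.5] z top [-54.6 -52.3 -39. ]
65 609 y [-7.   0.4  7.3] z top [-178.2  -52.8  -39.1]
70 553 y [-6.9  0.   7.3] z top [-54.5 -52.4 -39.3]
75 602 y [-6.9  0.2  7.2] z top [-54.7 -52.6 -39.2]
80 625 y [-7.2  0.4  7.6] z top [-54.6 -52.5 -38.9]
85 125 y [-7.2 -0.   7.5] z top [-54.  -40.2 -38.2]
```

Brush is held level and straight (head centre column 326, butt seen down the finger gap). Now I'll carry it over the rests.

Run:
```python
from h import *
th,*t=np.load("hold.npy");t=np.array(t)
R=np.array([[np.cos(th),-np.sin(th)],[np.sin(th),np.cos(th)]]);g=lambda x,y:R@[x,y]+t
th2=th-.005
p=get_state()["tcp_pos"]
ctrl.movel([p[0],p[1],.11],max_speed=.2)
q=g(.112,-.0017)
ctrl.movep([*q,.10],down(th2-np.pi/2)); ctrl.movel([*q,.045],max_speed=.1); ctrl.pause(.2)
T=wristT();np.save("T6.npy",T);im,d=vision.grab_frame("wrist");np.save("d6.npy",d);cv2.imwrite("pics/w6.png",im)
s=get_state();print(s["time"],s["tcp_pos"],q,s["contact_force"])
cv2.imwrite("pics/n6.png",cv2.resize(im[60:300,226:426],(667,800))[:600] if 0 else cv2.resize(im[60:300,206:446],(600,600),interpolation=cv2.INTER_CUBIC))
K=vision.camera_info("wrist")["mtx"]
v,u=np.mgrid[60:300,226:426]; z=d[60:300,226:426]
P=np.stack([(u-K[0,2])/K[0,0]*z,(v-K[1,2])/K[1,1]*z,z],-1)@T[:3,:3].T+T[:3,3]
H=np.concatenate([(P[...,:2]-t)@R,P[...,2:]],-1).reshape(-1,3)*1e3
k=H[(H[:,0]>128)&(H[:,0]<143)&(H[:,2]>58)]
c=k[k[:,2]<74];b=k[k[:,2]>78]
print("cheeks x",c[:,0].min(),c[:,0].max());print(np.histogram(c[:,1],np.arange(-24,24,2)));print("brush y",np.percentile(b[:,1],[2,98]))
```

```text
28.6917 [ 0.55798556 -0.0879918   0.04553851] [ 0.55765604 -0.08793335] [-0.22649268  0.13309987 -0.52492326]
cheeks x 131.4218791026746 142.26461925322596
(array([  0,   0,   0,   2, 121, 101,  95,  21,   0,   0,   0,   0,   0,
         0,   0,  80, 106, 119,  29,   0,   0,   0,   0]), array([-24, -22, -20, -18, -16, -14, -12, -10,  -8,  -6,  -4,  -2,   0,
         2,   4,   6,   8,  10,  12,  14,  16,  18,  20,  22]))
brush y [-7.80230011  1.85293097]
```

View pics/n6.png

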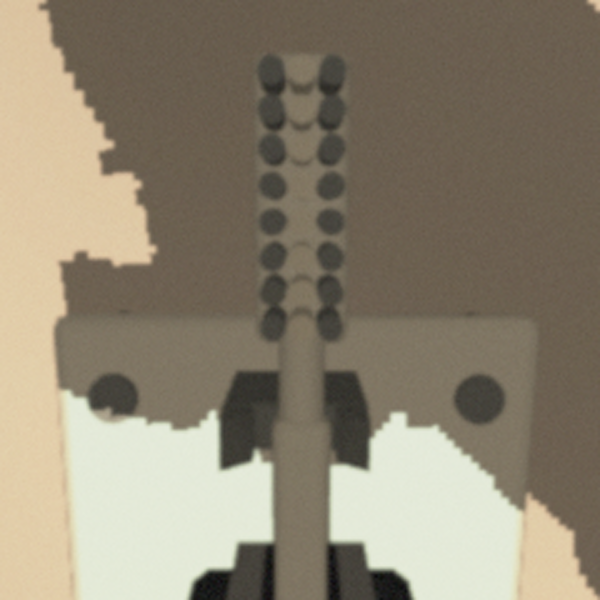

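Block centre is at crop column 295 and brush at 301, so the brush needs about 1 mm towards +y. I'll shift, lower and release.

Run:
```python
from h import *
th,*t=np.load("hold.npy");t=np.array(t)
R=np.array([[np.cos(th),-np.sin(th)],[np.sin(th),np.cos(th)]]);g=lambda x,y:R@[x,y]+t
q=g(.112,-.0006)
f0=get_state()["contact_force"]
ctrl.movel([*q,.041],max_speed=.06)
for z in(.034,.029,.026,.0245,.0235):
    ctrl.movel([*q,z],max_speed=.05);s=get_state();f=s["contact_force"]-f0;print(z,s["tcp_pos"].round(4),f.round(2))
    if f[2]>3: break
ctrl.ungrasp();ctrl.pause(.2)
p=get_state()["tcp_pos"];ctrl.movel([*q,.11],max_speed=.15)
T=wristT();np.save("T7.npy",T);im,d=vision.grab_frame("wrist");np.save("d7.npy",d);cv2.imwrite("pics/w7.png",im)
K=vision.camera_info("wrist")["mtx"]
v,u=np.mgrid[60:470,226:426]; z=d[60:470,226:426]
P=np.stack([(u-K[0,2])/K[0,0]*z,(v-K[1,2])/K[1,1]*z,z],-1)@T[:3,:3].T+T[:3,3]
H=np.concatenate([(P[...,:2]-t)@R,P[...,2:]],-1).reshape(-1,3)*1e3
for x in(20,30,70,90,110,125,137,150,165,190,195,200,205):
    k=H[(abs(H[:,0]-x)<2)&(abs(H[:,1])<12)&(H[:,2]>57)&(H[:,2]<90)]
    if len(k):print(x,len(k),np.percentile(k[:,1],[3,50,97]).round(1),np.percentile(k[:,2],[10,50,95]).round(1))
print(get_state()["time"])
```

```text
0.034 [ 0.5584 -0.0879  0.0335] [ 0.69  0.7  -0.13]
0.029 [ 0.5585 -0.0879  0.0287] [ 0.52 -1.08  0.57]
0.026 [ 0.5587 -0.088   0.0259] [0.16 0.27 0.24]
0.0245 [ 0.5587 -0.088   0.0244] [ 0.74 -0.49  0.48]
0.0235 [ 0.5587 -0.088   0.0235] [ 0.76 -0.72  0.55]
20 67 [-11.4  -6.9  11.3] [59.7 63.3 64.5]
30 104 [-11.3  -1.6  11.8] [62.9 64.  65.1]
70 63 [-6.2 -1.9  2.4] [63.3 64.2 65.1]
90 78 [-6.9 -2.   3. ] [62.7 64.  64.9]
110 83 [-6.9 -2.1  2.7] [62.9 64.1 65.3]
125 85 [-6.9 -2.2  2.6] [63.  64.1 65.2]
137 159 [-11.5  -0.3  11.4] [62.9 64.4 68.2]
150 66 [-5.6 -2.3  1. ] [62.2 63.6 65. ]
165 148 [-9.5 -2.4  4.7] [62.4 69.4 77.1]
190 160 [-10.1  -2.9   4.3] [62.5 66.7 76.9]
195 173 [-10.1  -3.2   4.2] [62.4 70.4 77.3]
200 105 [-10.   -2.6   4.2] [62.  63.3 76.7]
31.9333
```

View pics/w7.png

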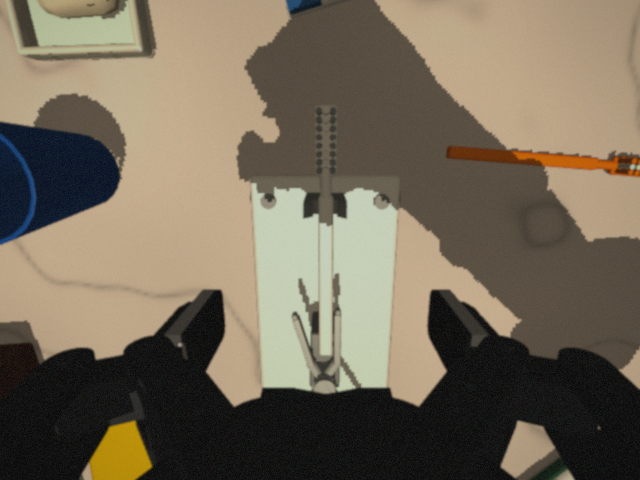

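The brush lies in the notch and between the open jaws, head out front (head end at row 105, jaws near (297,315) and (337,312)). Now I'll close the ring with the shut fingers from outside.

```bash
cat >> h.py <<'E'
th,*t=np.load("hold.npy");t=np.array(t)
R=np.array([[np.cos(th),-np.sin(th)],[np.sin(th),np.cos(th)]]);g=lambda x,y:R@[x,y]+t
def C(a): b=np.arctan2(.024,.132)+a; return -.13416*np.cos(b),-.13416*np.sin(b)
def F(n=4):
    o=[]
    for _ in range(n): ctrl.pause(.04); o.append(get_state()["contact_force"])
    return R.T@np.mean(o,0)[:2]
ZP=.013
def push(a,off=0.,sp=.04):
    x,y=C(a); ctrl.movel([*g(x-.004,y-.028+off),ZP],max_speed=sp)
E
python3 - <<'E'
from h import *
o=down(th)
ctrl.movep([*g(-.118,-.118),.12],o);ctrl.close_gripper(20)
ctrl.movel([*g(-.118,-.118),ZP],max_speed=.12)
f0=F();print("f0",f0,get_state()["time"]);np.save("f0.npy",f0)
for a in(.41,.40,.39,.38,.37,.36,.35,.34):
    push(a); f=F(3)-f0; print(a,f.round(2))
    if f[1]<-1.3: break
for a in(.3,.22,.17):
    push(a,sp=.06); print(a,(F(3)-f0).round(2))
T=wristT();np.save("T8.npy",T);im,d=vision.grab_frame("wrist");np.save("d8.npy",d);cv2.imwrite("pics/w8.png",im);print(get_state()["time"])
for q in(C(.17),(-.132,.024),(0,0)): print(proj("wrist",[*g(*q),.06],T).round(1))
E
```

```text
f0 [0.3193322  0.18680539] 34.9167
0.41 [-0.45 -0.47]
0.4 [-0.7  -0.22]
0.39 [-0.53 -0.02]
0.38 [ 0.1  -0.01]
0.37 [-0.34 -0.03]
0.36 [-0.08 -0.38]
0.35 [ 0.16 -1.72]
0.3 [-2.14 -3.37]
0.22 [-3.09 -4.43]
0.17 [-3.31 -3.98]
39.1
[334.4 239. ]
[318.3  43.8]
[681.8 117.1]
```

View pics/w8.png

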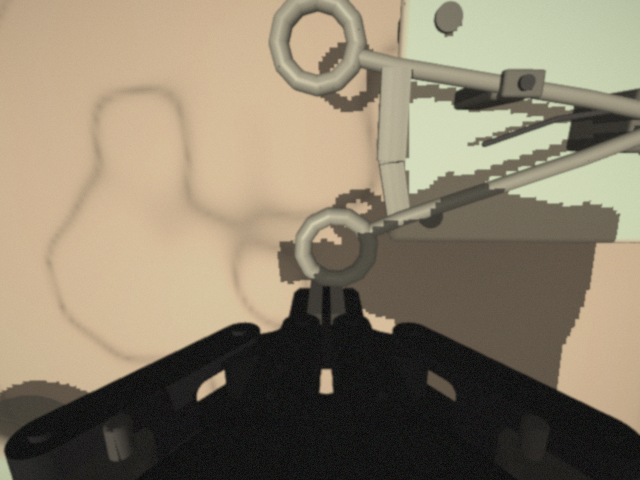

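The moving ring shows at (335,247), against (334,239) expected for 0.17, and the fixed ring is where predicted. So the true angle is about 0.026 above the command. I'll go on in small steps.

Run:
```python
from h import *
f0=np.load("f0.npy")
for a in(.12,.10,.09,.08,.07,.062):
    push(a,sp=.04); print(a,(F(3)-f0).round(2))
T=wristT();np.save("T9.npy",T);im,d=vision.grab_frame("wrist");cv2.imwrite("pics/w9.png",im);print(get_state()["time"])
for q in(C(.062),C(.088),(-.132,.024)): print(proj("wrist",[*g(*q),.06],T).round(1))
gr=cv2.cvtColor(im,cv2.COLOR_BGR2GRAY)
```

```text
0.12 [-3.07 -7.  ]
0.1 [-3.25 -9.45]
0.09 [ -2.15 -11.21]
0.08 [ -2.96 -12.53]
0.07 [-2.98 -7.48]
0.062 [-2.41 -9.16]
41.4667
[335.  233.9]
[337.2 242.1]
[331.2  79.3]
```

View pics/w9.png

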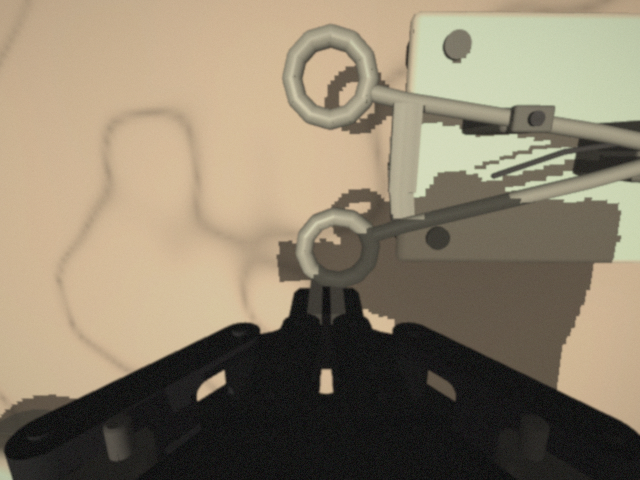

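Run:
```python
from h import *
f0=np.load("f0.npy");pk=-9.2
for a in(.054,.047,.040,.034,.029,.024,.019,.014):
    push(a,sp=.03); f=F(3)-f0; print(a,f.round(2),(R.T@(get_state()["tcp_pos"][:2]-g(*C(a)))*1e3).round(1))
    if f[1]>pk+1.8: print("drop");break
    pk=min(pk,f[1])
T=wristT();np.save("T10.npy",T);im,d=vision.grab_frame("wrist");cv2.imwrite("pics/w10.png",im);print(get_state()["time"])
for q in(C(.05),C(.075),C(.1),(-.132,.024)): print(proj("wrist",[*g(*q),.06],T).round(1))
gr=cv2.GaussianBlur(cv2.cvtColor(im,cv2.COLOR_BGR2GRAY),(5,5),0)
for n in("w9","w10"):
    gr=cv2.GaussianBlur(cv2.cvtColor(cv2.imread(f"pics/{n}.png"),cv2.COLOR_BGR2GRAY),(5,5),0)
    c=cv2.HoughCircles(gr[:,270:400],cv2.HOUGH_GRADIENT,1,60,param1=80,param2=22,minRadius=20,maxRadius=55)
    print(n,None if c is None else (c[0]+[270,0,0])[:5].round(1).tolist())
```

```text
0.054 [-2.63 -9.62] [ -3.8 -31.6]
0.047 [ -2.49 -10.49] [ -3.8 -32.1]
0.04 [ -2.68 -11.16] [ -3.8 -32.6]
0.034 [ -2.68 -12.22] [ -3.7 -33. ]
0.029 [ -2.31 -12.84] [ -3.8 -33.3]
0.024 [ -3.21 -13.34] [ -3.7 -33.7]
0.019 [ -2.47 -13.85] [ -3.7 -34.1]
0.014 [ -2.62 -14.26] [ -3.7 -34.4]
44.5167
[337.4 238.9]
[339.4 246.8]
[341.5 254.5]
[335.   88.8]
w9 [[330.5, 69.5, 45.5], [335.5, 246.5, 39.9]]
w10 [[339.5, 85.5, 42.2], [338.5, 249.5, 40.6]]
```

```bash
cat >> h.py <<'E'
def act():
    y=(R.T@(get_state()["tcp_pos"][:2]-t))[1]+.0251; return np.arcsin(-y/.13416)-np.arctan2(.024,.132)
E
python3 - <<'E'
from h import *
f0=np.load("f0.npy");pk=-14.3;a=.014
while a>-.05:
    a-=.005; push(a,sp=.03); f=F(3)-f0; th_=act(); print(round(a,3),f.round(2),th_.round(4))
    if f[1]>pk+1.8 or th_<.066: print("stop");break
    pk=min(pk,f[1])
T=wristT();im,d=vision.grab_frame("wrist");cv2.imwrite("pics/w11.png",im);print(get_state()["time"])
for q in(C(.05),C(.075),(-.132,.024)): print(proj("wrist",[*g(*q),.06],T).round(1))
gr=cv2.GaussianBlur(cv2.cvtColor(im,cv2.COLOR_BGR2GRAY),(5,5),0)
c=cv2.HoughCircles(gr[:,270:400],cv2.HOUGH_GRADIENT,1,60,param1=80,param2=22,minRadius=20,maxRadius=55)
print((c[0]+[270,0,0])[:5].round(1).tolist())
E
```

```text
0.009 [ -2.39 -13.81] 0.0792
0.004 [ -4.48 -10.84] 0.0536
stop
45.3167
[339.6 247.4]
[341.5 255.1]
[337.4 101. ]
[[335.5, 96.5, 35.5], [336.5, 249.5, 38.6]]
```

Run:
```python
from h import *
f0=np.load("f0.npy")
for a in(.03,.06,.10): push(a,sp=.04); print(a,(F(3)-f0).round(2),act().round(3))
push(.2,sp=.08)
p=get_state()["tcp_pos"]
ctrl.movel([p[0],p[1],.14],max_speed=.15)
ctrl.movep([*g(-.06,-.02),.16],down(th+np.pi/2)); ctrl.pause(.2)
T=wristT();im,d=vision.grab_frame("wrist");cv2.imwrite("pics/w12.png",im);print(get_state()["time"])
for a in(.013,.075,.125): print(a,proj("wrist",[*g(*C(a)),.06],T).round(1))
print(proj("wrist",[*g(-.132,.024),.06],T).round(1))
```

```text
0.03 [-3.61 -6.34] 0.066
0.06 [-0.37  0.19] 0.073
0.1 [ 0.02 -0.21] 0.121
49.325
0.013 [321.2 137.2]
0.075 [310.9 139.6]
0.125 [302.7 142.1]
[384.7 136.7]
```

View pics/w12.png

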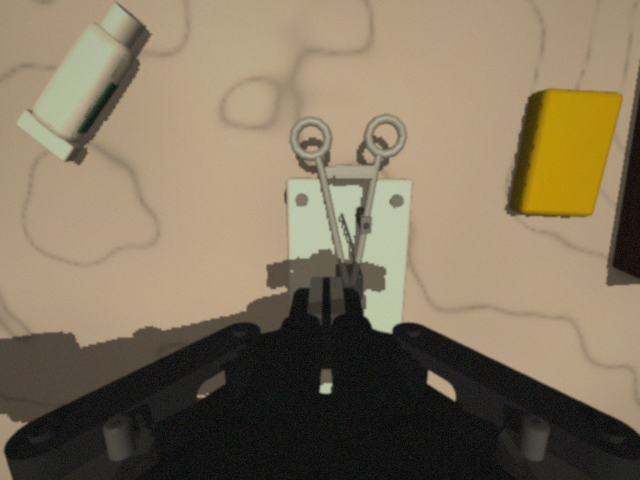

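The moving ring is at (311,138), which matches 0.075, the second click. One numeric check of the brush, then I hand in if it holds.

Run:
```python
from h import *
ctrl.movep([*g(.112,0),.16],down(th-np.pi/2)); ctrl.pause(.2)
T=wristT();im,d=vision.grab_frame("wrist");cv2.imwrite("pics/w13.png",im)
K=vision.camera_info("wrist")["mtx"]
v,u=np.mgrid[60:470,226:426]; z=d[60:470,226:426]
P=np.stack([(u-K[0,2])/K[0,0]*z,(v-K[1,2])/K[1,1]*z,z],-1)@T[:3,:3].T+T[:3,3]
H=np.concatenate([(P[...,:2]-t)@R,P[...,2:]],-1).reshape(-1,3)*1e3
ok=[]
for x in(70,90,110,125,150,165,195,200,205):
    k=H[(abs(H[:,0]-x)<2)&(abs(H[:,1])<12)&(H[:,2]>57)&(H[:,2]<90)]
    if len(k):
        m=np.median(k[:,1]);print(x,len(k),np.percentile(k[:,1],[3,50,97]).round(1),np.percentile(k[:,2],[10,50,95]).round(1))
        if x<=125: ok.append((m,np.median(k[:,2])))
ok=np.array(ok);print(get_state()["time"])
if len(ok)==4 and abs(ok[:,0]+2).max()<4 and abs(ok[:,1]-64.2).max()<2: print("handing in",ticket.close_job())
```

```text
70 50 [-7.9 -3.1  1.6] [62.9 64.1 65.6]
90 50 [-7.8 -2.7  1.6] [63.  64.2 65.2]
110 57 [-8.5 -4.3  0.7] [63.  64.2 65.4]
125 57 [-8.4 -4.3  0.6] [63.4 64.1 65.5]
150 47 [-7.5 -4.2 -0.2] [61.5 63.5 64.9]
165 112 [-11.3  -4.1   2.9] [62.3 72.3 77.1]
195 117 [-11.8  -4.7   2.8] [62.3 66.  77.3]
200 90 [-11.7  -4.1   2.8] [62.  63.7 77.1]
51.5333
the job is handed in; nothing more can be done
handing in None
```

Job handed in at 51.5 s: the last images put the ring at the second click (about 0.075 rad) and the brush level in the rests, bristles up. I had no direct reading of the jaw's grip on the brush, and the judge's verdict was not shown.

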